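Load the specimen case and set the light

ROBOT

A 7-joint arm with a two-finger parallel gripper is mounted at the origin on the work surface. World frame = base frame: x ahead of the robot, y to its left, z up, the work surface at z = 0. Lengths are in m, angles in rad, forces in N, time in s.
With the tool pointing down it reaches from about 0.35 to 0.9 m from the base axis. Payload 19.9 kg.
Tool frame: the origin (TCP) lies on the centre line of the jaws, within the pads' length; the fingertips stand 14 mm ahead of it and the grasp point (between the pads) lies 5 mm behind it; z points along the fingers, y is the line along which they close (so a half turn about z gives the same grasp; the last joint's range is limited). The gripper opens to 85 mm and grips with 20 to 120 N. Pads are 22 mm wide; open, the fingers measure 114 mm over their backs; the gripper's body (76 mm by 85 mm) begins 54 mm behind the grasp point. The pads swing forward as they close: fully open they stand 13 mm farther back than shut.
Start: joints at [1.204, 0.417, -0.01, 1.614, 0.005, 1.111, -0.053], TCP at [0.2, -0.592, 0.245] pointing down, gripper open.
Joint ranges: [-2.81, 2.81], [-0.39, 2.02], [-1.27, 1.25], [0.06, 2.57], [-1.19, 4.33], [0.19, 2], [-2.82, 2.82]. Speed limits (rad/s): [1.89, 1.89, 2.39, 2.39, 3.01, 3.01, 3.01].

INTERFACE

Orientations are given as a rotation vector (axis times angle).
In Python, from station import readout, viewer, env gives the robot as it stands.
- The arm moves only by the tool step_arm, never from a script. Its argument "commands" is a list of rows, each a list of 3 entries, a list of its own where there are three numbers: the shift along the tool's x, y, z as a fraction of full scale, then the turn, a rotation vector about the tool's x, y, z as a fraction of full scale, then the opening, from -1 (shut) to 1 (fully open). A call has 1 to 12 rows; each row is the pose to reach, as a shift and turn from the pose commanded when the call began, along the tool's axes at that moment, turning the shorter way round; what a row does not reach only later rows make up. Full scale, the value 1, is 1 m for a shift and 180 degrees for a turn. A row lasts 1/8 s, in which the tool goes at most 62.5 mm and 10.7 degrees, less where a joint would pass 70% of its speed; a pose out of reach is approached as far as the arm can. A call with a number of a shift or a turn outside -1 to 1 is refused whole. A call with a gripper value outside its range is refused whole. The fingers move at their own pace and stop on an object; "grip_force" is the grip in N (left out, the last holds). Time passes only in rows, so rows that repeat a pose let the fingers close. It gives the time, the measured TCP pose, the force, the opening and the grip force at its end, in the units of the state.
- readout.sense(): the state, without advancing time (a new reading comes with each control period).
- viewer.grab_frame(name): name is "side" or "top"; returns a dict with "pixels" (480x640x3 uint8, red, green, blue), "K" (3x3 intrinsics, pixels), "D" ([k1, k2, p1, p2, k3] as OpenCV has them; the pictures are not rectified), "R" (3x3) and "t" (3): a world point X has camera coordinates R X + t. Camera axes: x right, y down, z forward; pixel columns grow to the right and rows downward; lengths in m; the calibration is good to about 2 mm. A picture is of the moment at which its call begins. There is no depth.
- env.close_job(): hands the job in; it is judged then, once.
Trained networks look in a picture, given as the dict that the camera call returned (one of the last four; its "shot" number tells which), for a name from the list of things; names that differ only in an ending like _2 or _b are one class to them, and where a whole thing is asked for, a point or a joint stands for the part that bears it (a point fixed in the world has none). Each returns a list of dicts, best first, with "confidence" (0 to 1); they miss things now and then, are a little off and sometimes report something else, mostly with a low value. They report only what shows in the picture. A call takes as long as a camera call.
- viewer.masks_of(picture, label): "mask" (480x640 bool, what is visible of it).
- viewer.place_of(picture, label): "centre" ([x, y, z] in m, in world coordinates, good to about 4 mm: a listed point, or the origin of a listed thing).
The state is a dict: "time": time; "joint_positions": joint angles; "joint_vel": joint speeds; "joint_efforts": joint torques, N m; "ee_pos": TCP position; "eef_rot": TCP orientation; "wrist_force": force on the tool from outside, world axes, zero at the start; "torque": the same for the moment, N m; "grip_width": finger opening in m; "finger_force": force on a finger pad.
Only numpy, scipy, OpenCV 4.12 (cv2) and the standard library are available. Lean on these libraries where they do the work, as an engineer would, in place of code of your own. Each camera call takes 0.05 s, during which the arm holds its last target. There are 200 camera calls.

TASK

Get the specimen with the blue lid ready for viewing: take its case from the wooden rack and set it down gently, not dropped, lid up, in the open drawer of the light base, flat on the floor and lengthwise between the two yellow ribs, then slide the drawer fully shut without slamming it. After that slide the blue dimmer grip along its track so that the middle of the grip stands level with the green mark. Leave the red dimmer, the orange-lidded case, the bowl, the vial and the black eyepiece where they are.

Things in the scene. Friction and masses are not known exactly. Their poses are not given: they have to be found in the camera images.
- lightbase: Fixed white light base, 200 mm deep (its x, away from the robot) x 340 wide (y) x 78 high; origin: centre of the underside. A drawer 150 wide opens from the middle of its -x face. On top, at y -70, two black slider tracks (40 x 160, 14 high) run along y at x -40 (blue grip) and x +35 (red grip). At x +72, y +95 a steel socket, 36 across, rises 22 over the top. A round stage lies at x -20, y +95.
- stage (a point): Centre of the top face of the round frosted stage of the light base (110 mm across, flat, clear, 83 mm above the table); axes as the light base. A free flat place on which a case can be put down and taken again another way.
- drawer (a joint): Opening of the drawer in m: 0 fully shut, up to 0.115 open, towards the light base's -x. It slides stiffly and stays where it is left.
- drawer_seat (a point): Centre of the drawer's inner floor; moves with the drawer, axes as the light base. Inside 70 mm (x) x 130 (y); walls 42 high over this floor, 6 thick (front panel 12 thick, 49 high). Two yellow ribs, 6 high, 4 thick, run along x at y +-26. Between them lies the case, its length along x: only 6 mm free at each end, too little for a finger, 45 mm beside each long side. Floor 13 mm above the table.
- drawer_handle (a point): Middle of the bar handle of the drawer: a round steel bar 11 mm thick and 90 mm long, along y, 35 mm in front of the drawer's front panel, 44 mm above the table; moves with the drawer.
- dimmer (a joint): Position of the blue dimmer grip along its track in m: 0 at the -y end, 0.11 at the +y end (light base's y axis). Stiff, about 1.5 N, stays where it is left.
- dimmer_top (a point): Centre of the top of the blue dimmer grip: a block 28 mm (x) x 20 mm (y) x 40 mm high, its top 132 mm above the table; moves with the grip.
- topdimmer_top (a point): Centre of the top of the red dimmer grip, same form, on the parallel track 75 mm farther away. To be left alone.
- mark: Flat green mark, 26 mm (x) x 8 mm (y) x 2 mm, on top of the light base beside the robot-side edge of the blue grip's track; origin at the centre of its underside, axes as the light base. The blue grip is set when its middle has the same position as the mark along the light base's y.
- rack: Fixed wooden rack, base plate 52 mm (x) x 110 mm (y) x 10 mm thick; origin at the centre of its underside. Two slots along its x, centred at y +-26 mm, 46 mm wide between walls 50 mm long and 46 mm high over the table, open at both ends, so that a case standing in it can be taken only by its two ends.
- bluecase: Loose white specimen case with a blue lid, 58 mm (x) x 40 mm (y) x 32 mm high, about 90 g; origin at the centre of its underside. It starts in one of the rack's two slots, on the rack's 10 mm plate, its x along the slot, its ends standing 4 mm out beyond the slot walls. Either end may point either way in the drawer.
- orangecase: The same case with an orange lid, in the other slot. To be left alone.
- bowl: Loose white bowl, 130 mm across the rim, 45 mm high; origin at the centre of its underside. To be left alone.
- vial: Small loose amber vial, 32 mm across, 60 mm high, standing on the table; origin at the centre of its underside. To be left alone.
- eyepiece: Loose black cylinder (an eyepiece), 34 mm across, 35 mm high, standing on the table; origin at the centre of its underside. To be left alone.

How it is judged:
On the way, in this order (a step that is already met when the one before it is completed fails the run):
1. the blue-lidded case lies released in the drawer, flat, lengthwise between the ribs (x of bluecase in the frame of drawer_seat between -0.008 and 0.008 m and y of bluecase in the frame of drawer_seat between -0.008 and 0.008 m and z of bluecase in the frame of drawer_seat between -0.004 and 0.004 m and angle between bluecase's own z axis and vertical below 0.12 rad and angle between the x axis of bluecase and the x axis of drawer_seat, either way round below 0.15 rad and contact force between the fingers and bluecase below 0.05 N), for 0.2 s.
2. the drawer is fully shut with the case in it (value of joint drawer below 0.004 m and x of bluecase in the frame of drawer_seat between -0.008 and 0.008 m and y of bluecase in the frame of drawer_seat between -0.008 and 0.008 m and z of bluecase in the frame of drawer_seat between -0.004 and 0.004 m and angle between bluecase's own z axis and vertical below 0.12 rad and angle between the x axis of bluecase and the x axis of drawer_seat, either way round below 0.15 rad), for 0.2 s.
3. the blue dimmer grip stands level with the green mark (y of dimmer_top in the frame of mark between -0.005 and 0.005 m and velocity of joint dimmer between -0.01 and 0.01 m/s), for 0.2 s.
At the end, for the whole second after the job is handed in: The blue-lidded case lies flat, lid up and released, within 8 mm of the drawer's seat and within 0.15 rad of lengthwise between the ribs, the drawer is shut to within 4 mm, and the middle of the blue dimmer grip stands at rest within 5 mm of the green mark along the track (all of step 2 and all of step 3 and contact force between the fingers and bluecase below 0.05 N); the robot touches nothing.
It fails at once if the case is dropped into the drawer or the drawer is slammed (case faster than 0.4 m/s within 20 mm of the drawer's floor) (x of bluecase in the frame of drawer_seat between -0.02 and 0.02 m and y of bluecase in the frame of drawer_seat between -0.05 and 0.05 m and z of bluecase in the frame of drawer_seat below 0.02 m and linear speed of bluecase above 0.4 m/s).
It fails at once if the orange-lidded case, bowl, vial or eyepiece is moved more than 20 mm (distance of any of orangecase, bowl, vial, eyepiece from where it was at the start of the episode above 0.02 m).
It fails at once if the red dimmer is moved more than 8 mm (distance of topdimmer_top from where it was at the start of the episode above 0.008 m).
It also fails if it takes over 72 s, if anything falls off the work surface, if the arm or the gripper's body presses on something with over 40 N, if the wrist force passes 120 N, or if a joint passes its speed limit or range.

## Working session

There is one attempt and no reset: what is moved stays moved. The work goes in short steps, Python scripts to look and compute and a tool call to move; the robot and the scene stay as the last step left them, time stands still between calls to the robot, and variables do not carry over. Pictures are saved under pics/ and viewed, at most 10 in all, crops included, and the job is handed in when it is done.

Besides the shell and the picture viewer there is one more tool, called after "Call:" as name([rows], argument=value, ...), one row to a line, values as JSON. step_arm: Moves the arm, as the interface text tells. Shift numbers are shares of 1 m and turn numbers shares of 180 degrees, none past 1 either way. Its arguments: {"type":"object","properties":{"commands":{"type":"array"},"grip_force":{"type":"number"}},"required":["commands"]}

```bash
mkdir -p pics; python3 - <<'E'
from station import readout, viewer, env
import cv2, numpy as np
s=readout.sense(); print({k:np.round(v,3) for k,v in s.items()})
for n in ("side","top"):
    p=viewer.grab_frame(n); cv2.imwrite(f"pics/{n}0.png",p["pixels"][:,:,::-1])
    print(n,np.round(p["K"],1).tolist(),np.round(p["D"],3),np.round(p["R"],3).tolist(),np.round(p["t"],3))
    for l in "lightbase stage drawer_seat drawer_handle dimmer_top topdimmer_top mark rack bluecase orangecase bowl vial eyepiece".split():
        r=viewer.place_of(p,l)
        print(l,[(np.round(q["centre"],3).tolist(),round(q["confidence"],2)) for q in r[:2]])
E
```

```text
{'time': np.float64(0.0), 'joint_positions': array([ 1.203,  0.418, -0.01 ,  1.614,  0.005,  1.111, -0.053]), 'joint_vel': array([ 0.001, -0.002,  0.   , -0.   , -0.   , -0.001, -0.001]), 'joint_efforts': array([-2.0000e-03, -8.6445e+01,  6.7700e-01, -4.3491e+01,  1.9000e-02,
        7.0000e-03,  0.0000e+00]), 'ee_pos': array([ 0.2  , -0.592,  0.245]), 'eef_rot': array([-3.099, -0.509,  0.   ]), 'wrist_force': array([-0.262,  0.397, -0.394]), 'torque': array([-0.003, -0.036, -0.011]), 'finger_force': np.float64(0.0), 'grip_width': np.float64(0.085)}
side [[434.6, 0.0, 314.5], [0.0, 434.6, 239.8], [0.0, 0.0, 1.0]] [-0.003  0.     0.     0.     0.   ] [[0.717, -0.697, -0.01], [-0.39, -0.389, -0.835], [0.578, 0.603, -0.551]] [-0.412  0.315  0.543]
lightbase [([0.695, -0.03, 0.002], 0.84)]
stage [([0.664, 0.06, 0.083], 0.85)]
drawer_seat [([0.531, -0.043, 0.016], 0.9)]
drawer_handle [([0.452, -0.048, 0.043], 0.87), ([0.487, -0.309, 0.011], 0.53)]
dimmer_top [([0.658, -0.134, 0.135], 0.85)]
topdimmer_top [([0.73, -0.087, 0.136], 0.62)]
mark [([0.621, -0.107, 0.075], 0.37)]
rack [([0.481, 
[... 401 characters left out ...]
0.    0.  ] [[-0.027, -1.0, 0.009], [-0.998, 0.026, -0.064], [0.064, -0.01, -0.998]] [0.016 0.604 1.176]
lightbase [([0.693, -0.031, 0.001], 0.72)]
stage [([0.663, 0.061, 0.085], 0.89)]
drawer_seat [([0.535, -0.042, 0.012], 0.61)]
drawer_handle [([0.45, -0.051, 0.041], 0.85), ([0.48, -0.363, 0.01], 0.6)]
dimmer_top [([0.661, -0.136, 0.13], 0.72)]
topdimmer_top [([0.734, -0.087, 0.134], 0.56)]
mark [([0.621, -0.107, 0.08], 0.4)]
rack [([0.488, -0.334, 0.002], 0.6)]
bluecase [([0.482, -0.363, 0.012], 0.69)]
orangecase [([0.487, -0.306, 0.007], 0.76)]
bowl [([0.491, 0.325, 0.002], 0.85), ([0.729, -0.086, 0.132], 0.39)]
vial [([0.46, 0.183, -0.003], 0.69)]
eyepiece [([0.453, -0.2, -0.002], 0.7)]
```

View pics/top0.png

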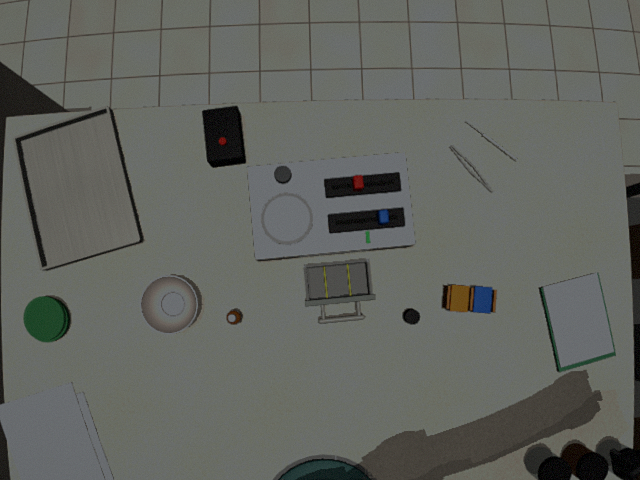

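View pics/side0.png

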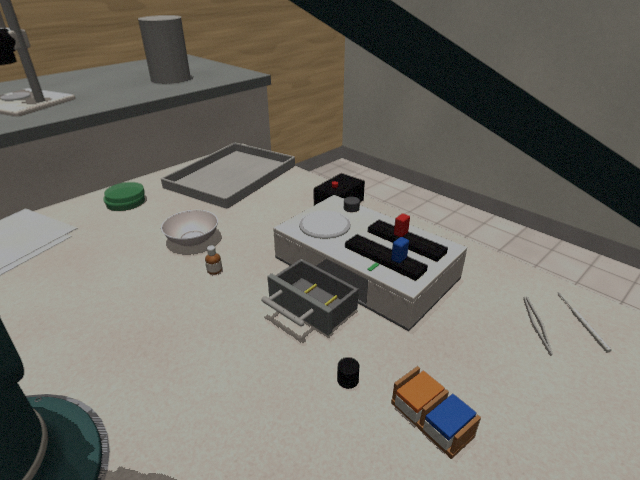

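The top view shows the base with the drawer open at about (338,285), the blue case at (483,299), the orange case at (458,298), the green mark at (368,238) and the blue grip at (383,216). The network positions agree with this. Next I'll refine the yaws from the masks.

```bash
cat > h.py <<'E'
from station import readout, viewer, env
import cv2, numpy as np
from scipy.spatial.transform import Rotation as Ro
def toplane(p,uv,z):
    n=cv2.undistortPoints(np.float64(uv).reshape(-1,1,2),p["K"],p["D"])[:,0]
    R,t=np.array(p["R"]),np.array(p["t"]); c=-R.T@t
    d=np.c_[n,np.ones(len(n))]@R
    return c+d*((z-c[2])/d[:,2])[:,None]
def rect(p,mask,z):
    ys,xs=np.nonzero(mask); P=toplane(p,np.c_[xs,ys],z)[:,:2]
    (c,wh,a)=cv2.minAreaRect(np.float32(P*1000)); return np.round(c,1),np.round(wh,1),round(a,1)
def hsv(p,lo,hi): return cv2.inRange(cv2.cvtColor(p["pixels"],cv2.COLOR_RGB2HSV),lo,hi)>0
def big(m):
    n,l,s,_=cv2.connectedComponentsWithStats(m.astype(np.uint8)); return l==1+np.argmax(s[1:,4])
def go(x,y,z,yaw):
    """yaw deg: world direction of tool y. prints shift and turn fractions"""
    s=readout.sense(); R0=Ro.from_rotvec(s["eef_rot"]); a=np.radians(yaw)
    ty=np.array([np.cos(a),np.sin(a),0]); tz=np.array([0,0,-1.]); tx=np.cross(ty,tz)
    R=Ro.from_matrix(np.c_[tx,ty,tz])
    print("shift",np.round(R0.inv().apply(np.array([x,y,z])-s["ee_pos"]),4).tolist(),"turn",np.round((R0.inv()*R).as_rotvec()/np.pi,4).tolist())
E
python3 - <<'E'
from h import *
for n in("top","side"):
    p=viewer.grab_frame(n); R,t=p["R"],p["t"]; print(n,-np.array(R).T@t)
    for l,z in (("bluecase",.042),("orangecase",.042),("rack",.046),("lightbase",.078),("dimmer_top",.132),("mark",.08),("drawer_seat",.055),("drawer_handle",.044)):
        r=viewer.masks_of(p,l)
        if r: print(l,r[0]["confidence"],rect(p,big(r[0]["mask"]),z))
    for l,z,lo,hi in (("blue",.042,(105,120,40),(130,255,255)),("green",.08,(50,100,40),(75,255,255)),("yellow",.019,(26,100,60),(34,255,255))):
        m=hsv(p,lo,hi); k,lab,s,c=cv2.connectedComponentsWithStats(m.astype(np.uint8))
        for i in range(1,k):
            if s[i,4]>12: print(l,s[i].tolist(),rect(p,lab==i,z))
E
```

```text
top [0.52711305 0.01249932 1.21206137]
bluecase 0.83 (array([ 482.3, -358.6]), array([43.5, 56.4]), 83.9)
orangecase 0.75 (array([ 486.6, -305.6]), array([46.4, 58. ]), 83.7)
rack 0.71 (array([ 488.9, -276.4]), array([20.9, 51.4]), 79.7)
lightbase 0.7 (array([690.9, -32.2]), array([204.5, 339.4]), 4.2)
dimmer_top 0.76 (array([ 658. , -134.3]), array([24.2, 30.3]), 88.7)
mark 0.5 (array([ 623. , -107.2]), array([ 6.3, 23.1]), 88.1)
drawer_seat 0.96 (array([510.6, -46.4]), array([131.2, 149.7]), 2.3)
drawer_handle 0.59 (array([510.8, -46.1]), array([129.4, 151.8]), 4.8)
blue [378, 209, 11, 15, 135] (array([ 669.6, -147.6]), array([29.9, 22. ]), 5.0)
blue [473, 286, 20, 27, 469] (array([ 482.4, -359.9]), array([41.1, 56.6]), 83.7)
green [366, 231, 4, 12, 38] (array([ 622.9, -107.2]), array([ 6.3, 23.1]), 88.1)
green [541, 288, 74, 83, 303] (array([ 386.9, -529. ]), array([227.9, 111.3]), 48.5)
green [24, 297, 44, 45, 1484] (array([463.4, 589.8]), array([101.9,  95.1]), 89.4)
yellow [347, 264, 5, 32, 65] (array([534.6, -69.1]), array([68.3,  4.6]), 3.5)
yellow [323, 266, 5, 32, 61] (arra
[... 407 characters left out ...]
26.3]), 32.6)
mark 0.41 (array([ 619.4, -107.1]), array([22. ,  5.9]), 3.0)
drawer_seat 0.97 (array([505. , -56.3]), array([140.3, 182.7]), 5.3)
drawer_handle 0.63 (array([513.6, -46.9]), array([141.7, 188.2]), 4.3)
blue [391, 237, 18, 26, 338] (array([747.1, -78.3]), array([94.4, 31.5]), 33.4)
blue [426, 394, 50, 46, 1251] (array([ 477.3, -360.4]), array([40.9, 61.7]), 83.7)
green [105, 185, 39, 25, 678] (array([415.6, 481.6]), array([126.4,  85.9]), 67.8)
green [368, 263, 11, 8, 37] (array([ 619.5, -107.7]), array([26.9,  7.2]), 2.9)
yellow [304, 284, 13, 9, 27] (array([546.7, -17.1]), array([31.7,  4.6]), 3.9)
yellow [325, 295, 12, 10, 29] (array([550.2, -68.8]), array([32.8,  4.2]), 4.1)
```

```bash
python3 -c "
from h import *
go(.4825,-.360,.15,-6); go(.4825,-.360,.028,-6)"
```

```text
shift [0.3419, -0.1295, 0.0953] turn [-0.0, 0.0, -0.363]
shift [0.3419, -0.1295, 0.2173] turn [-0.0, 0.0, -0.363]
```

Call:
step_arm([
  [[0.342,-0.1295,0.095],[0,0,-0.363],1],
  [[0.342,-0.1295,0.095],[0,0,-0.363],1],
  [[0.342,-0.1295,0.095],[0,0,-0.363],1],
  [[0.342,-0.1295,0.095],[0,0,-0.363],1],
  [[0.342,-0.1295,0.095],[0,0,-0.363],1],
  [[0.342,-0.1295,0.095],[0,0,-0.363],1],
  [[0.342,-0.1295,0.095],[0,0,-0.363],1],
  [[0.342,-0.1295,0.095],[0,0,-0.363],1],
  [[0.342,-0.1295,0.095],[0,0,-0.363],1],
  [[0.342,-0.1295,0.095],[0,0,-0.363],1],
], grip_force=40)

```text
time: 3.55
ee_pos: [0.4819, -0.3609, 0.1506]
eef_rot: [2.336, 2.1, -0.001]
wrist_force: [-0.0, -0.2, 0.9]
grip_width: 0.0854
finger_force: 0.0
```

```bash
python3 - <<'E'
from h import *
print(readout.sense()["joint_positions"]); go(.4825,-.360,.028,-6)
p=viewer.grab_frame("side"); cv2.imwrite("pics/s1.png",p["pixels"][150:,250:,::-1])
E
```

```text
[ 0.84873459  0.50180103 -0.33725576  1.74681239  0.20101224  0.9264944
  0.32207655]
shift [0.001, 0.0005, 0.1226] turn [0.0, 0.0002, -0.0006]
```

View pics/s1.png

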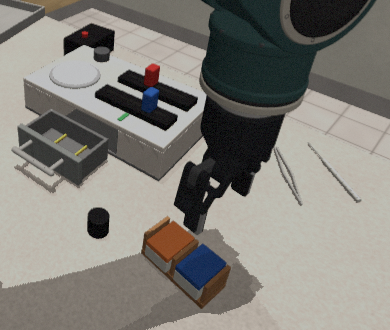

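The open gripper is above the blue case at crop pixel (200,262), with its fingers at the two slot ends. I'll descend and grip.

Call:
step_arm([
  [[0.001,0,0.06],[0,0,0],1],
  [[0.001,0,0.1],[0,0,0],1],
  [[0.001,0,0.123],[0,0,0],1],
  [[0.001,0,0.123],[0,0,0],1],
  [[0.001,0,0.123],[0,0,0],1],
])

```text
time: 4.22
ee_pos: [0.4831, -0.3595, 0.0284]
eef_rot: [2.334, 2.101, 0.0]
wrist_force: [0.4, 0.0, 0.7]
grip_width: 0.0855
finger_force: 0.0
```

Call:
step_arm([
  [[0,0,0],[0,0,0],-1],
  [[0,0,0],[0,0,0],-1],
  [[0,0,0],[0,0,0],-1],
  [[0,0,0],[0,0,0],-1],
  [[0,0,0],[0,0,0],-1],
  [[0,0,0],[0,0,0],-1],
])

```text
time: 4.97
ee_pos: [0.4831, -0.3594, 0.0284]
eef_rot: [2.334, 2.101, 0.0]
wrist_force: [-2.4, 0.4, 10.0]
grip_width: 0.0569
finger_force: 41.9
```

Call:
step_arm([
  [[0,0,-0.01],[0,0,0],-1],
  [[0,0,-0.03],[0,0,0],-1],
  [[0,0,-0.08],[0,0,0],-1],
  [[0,0,-0.14],[0,0,0],-1],
  [[0,0,-0.18],[0,0,0],-1],
  [[0,0,-0.18],[0,0,0],-1],
])

```text
time: 5.72
ee_pos: [0.4839, -0.3596, 0.212]
eef_rot: [2.33, 2.098, 0.002]
wrist_force: [0.1, -0.1, -1.5]
grip_width: 0.0574
finger_force: 43.8
```

```bash
python3 - <<'E'
from h import *
go(.6635,.0605,.208,4.2); go(.6635,.0605,.102,4.2)
E
```

```text
shift [0.4366, 0.1347, 0.0032] turn [0.0016, 0.0013, -0.0566]
shift [0.437, 0.1342, 0.1092] turn [0.0016, 0.0013, -0.0566]
```

Call:
step_arm([
  [[0.05,0.015,0],[0,0,-0.01],-1],
  [[0.1,0.03,0],[0,0,-0.02],-1],
  [[0.155,0.047,0],[0,0,-0.03],-1],
  [[0.21,0.065,0],[0,0,-0.04],-1],
  [[0.265,0.082,0],[0,0,-0.05],-1],
  [[0.32,0.1,0],[0,0,-0.0566],-1],
  [[0.375,0.117,0],[0,0,-0.0566],-1],
  [[0.42,0.13,0],[0,0,-0.0566],-1],
  [[0.4366,0.1347,0],[0,0,-0.0566],-1],
  [[0.4366,0.1347,0],[0,0,-0.0566],-1],
  [[0.4366,0.1347,0],[0,0,-0.0566],-1],
])

```text
time: 7.1
ee_pos: [0.662, 0.0594, 0.2071]
eef_rot: [2.14, 2.299, -0.002]
wrist_force: [-0.4, -0.3, -0.3]
grip_width: 0.0574
finger_force: 43.7
```

```bash
python3 - <<'E'
from h import *
go(.6635,.0605,.102,4.2)
p=viewer.grab_frame("side"); cv2.imwrite("pics/s2.png",p["pixels"][100:400,150:550,::-1])
E
```

```text
shift [0.001, 0.0017, 0.1051] turn [-0.0002, 0.0003, -0.0005]
```

View pics/s2.png

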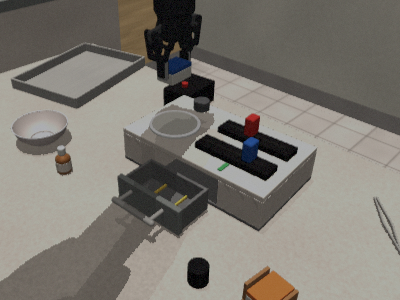

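The case hangs level in the jaws at crop pixel (180,70), above the stage, with its lid up. I'll lower it slowly.

Call:
step_arm([
  [[0.001,0.0015,0.05],[0,0,0],-1],
  [[0.001,0.0015,0.08],[0,0,0],-1],
  [[0.001,0.0015,0.095],[0,0,0],-1],
  [[0.001,0.0015,0.1],[0,0,0],-1],
  [[0.001,0.0015,0.103],[0,0,0],-1],
  [[0.001,0.0015,0.104],[0,0,0],-1],
  [[0.001,0.0015,0.104],[0,0,0],-1],
])

```text
time: 8.02
ee_pos: [0.6639, 0.0623, 0.1039]
eef_rot: [2.138, 2.301, 0.001]
wrist_force: [-0.6, 0.0, -0.8]
grip_width: 0.0577
finger_force: 43.7
```

Call:
step_arm([
  [[0,0,0.001],[0,0,0],-1],
  [[0,0,0.002],[0,0,0],-1],
  [[0,0,0.003],[0,0,0],-1],
  [[0,0,0.003],[0,0,0],-1],
])

```text
time: 8.52
ee_pos: [0.6638, 0.0623, 0.1015]
eef_rot: [2.138, 2.301, 0.0]
wrist_force: [-8.8, -2.6, 16.2]
grip_width: 0.0573
finger_force: 45.7
```

Call:
step_arm([
  [[0,0,0],[0,0,0],0.5],
  [[0,0,0],[0,0,0],0.8],
  [[0,0,0],[0,0,0],1],
  [[0,0,0],[0,0,0],1],
  [[0,0,-0.03],[0,0,0],1],
  [[0,0,-0.08],[0,0,0],1],
  [[0,0,-0.08],[0,0,0],1],
])

```text
time: 9.4
ee_pos: [0.6654, 0.0628, 0.1842]
eef_rot: [2.136, 2.298, 0.007]
wrist_force: [-0.3, -0.4, -1.1]
grip_width: 0.0852
finger_force: 0.0
```

```bash
python3 - <<'E'
from h import *
for n in ("side","top"):
    p=viewer.grab_frame(n); cv2.imwrite(f"pics/{n}3.png",p["pixels"][:,:,::-1])
    print([(q["centre"],q["confidence"]) for q in viewer.place_of(p,"bluecase")])
    m=hsv(p,(105,120,40),(130,255,255)); k,lab,s,c=cv2.connectedComponentsWithStats(m.astype(np.uint8))
    for i in range(1,k):
        if s[i,4]>40: print(s[i].tolist(),rect(p,lab==i,.115))
print(readout.sense()["joint_positions"])
E
```

```text
[([0.6631, 0.061, 0.0832], 0.96)]
[308, 203, 31, 19, 333] (array([654.5,  54.3]), array([64.5, 44.7]), 4.7)
[392, 237, 17, 26, 339] (array([ 656.2, -136.9]), array([81. , 27.2]), 33.4)
[([0.6942, -0.0314, 0.0015], 0.21)]
[378, 210, 11, 14, 137] (array([ 660.1, -136.8]), array([20.6, 26.7]), 88.7)
[ 0.19426249  0.60024194 -0.48268355  1.54761346  0.30325231  1.07046767
 -0.2901141 ]
```

```bash
python3 - <<'E'
from h import *
go(.6638,.0615,.18,94.2);go(.6638,.0615,.18,-85.8)
E
```

```text
shift [-0.0007, 0.0006, -0.0008] turn [-0.0004, -0.0004, -0.5]
shift [-0.0007, 0.0006, -0.0008] turn [-0.0004, 0.0004, 0.5]
```

Call:
step_arm([
  [[0,0,0],[0,0,-0.05],1],
  [[0,0,0],[0,0,-0.1],1],
  [[0,0,0],[0,0,-0.15],1],
  [[0,0,0],[0,0,-0.2],1],
  [[0,0,0],[0,0,-0.25],1],
  [[0,0,0],[0,0,-0.3],1],
  [[0,0,0],[0,0,-0.35],1],
  [[0,0,0],[0,0,-0.4],1],
  [[0,0,0],[0,0,-0.45],1],
  [[0,0,0],[0,0,-0.5],1],
  [[0,0,0],[0,0,-0.5],1],
])

```text
time: 10.98
ee_pos: [0.6633, 0.0622, 0.1791]
eef_rot: [0.114, -3.138, -0.001]
wrist_force: [0.1, 0.2, -0.6]
grip_width: 0.0856
finger_force: 0.0
```

```bash
python3 - <<'E'
from h import *
print(readout.sense()["joint_positions"])
go(.6638,.0615,.106,94.2)
E
```

```text
[ 0.40534811  0.6965494  -0.82291548  1.53945362  0.54077976  1.14726711
  1.11487521]
shift [-0.0006, -0.0008, 0.0731] turn [0.0003, -0.0006, -0.0003]
```

Call:
step_arm([
  [[-0.0005,-0.001,0.04],[0,0,0],1],
  [[-0.0005,-0.001,0.065],[0,0,0],1],
  [[-0.0005,-0.001,0.073],[0,0,0],1],
  [[-0.0005,-0.001,0.073],[0,0,0],1],
  [[-0.0005,-0.001,0.073],[0,0,0],-1],
  [[-0.0005,-0.001,0.073],[0,0,0],-1],
  [[-0.0005,-0.001,0.073],[0,0,0],-1],
  [[-0.0005,-0.001,0.073],[0,0,0],-1],
  [[-0.0005,-0.001,0.073],[0,0,0],-1],
  [[-0.0005,-0.001,0.073],[0,0,0],-1],
  [[-0.0005,-0.001,0.073],[0,0,0],-1],
])

```text
time: 12.35
ee_pos: [0.6646, 0.0613, 0.1081]
eef_rot: [-0.114, 3.139, -0.0]
wrist_force: [-1.3, -0.4, 5.6]
grip_width: 0.0391
finger_force: 41.0
```

Call:
step_arm([
  [[0,0,-0.01],[0,0,0],-1],
  [[0,0,-0.03],[0,0,0],-1],
  [[0,0,-0.06],[0,0,0],-1],
  [[0,0,-0.08],[0,0,0],-1],
  [[0,0,-0.08],[0,0,0],-1],
])

```text
time: 12.98
ee_pos: [0.6649, 0.0615, 0.1892]
eef_rot: [-0.115, 3.137, -0.0]
wrist_force: [-0.6, 0.7, -1.8]
grip_width: 0.0389
finger_force: 40.5
```

```bash
python3 - <<'E'
from h import *
go(.533,-.0432,.18,94.2)
E
```

```text
shift [0.1392, -0.0948, 0.0089] turn [-0.0, 0.0008, -0.0001]
```

Call:
step_arm([
  [[0.04,-0.027,0],[0,0,0],-1],
  [[0.08,-0.054,0],[0,0,0],-1],
  [[0.12,-0.081,0],[0,0,0],-1],
  [[0.139,-0.095,0],[0,0,0],-1],
  [[0.139,-0.095,0],[0,0,0],-1],
  [[0.139,-0.095,0],[0,0,0],-1],
])

```text
time: 13.72
ee_pos: [0.5329, -0.0432, 0.1871]
eef_rot: [0.115, -3.139, -0.001]
wrist_force: [0.7, 0.5, -0.9]
grip_width: 0.0393
finger_force: 40.6
```

Call:
step_arm([
  [[0,0,0.04],[0,0,0],-1],
  [[0,0,0.08],[0,0,0],-1],
  [[0,0,0.09],[0,0,0],-1],
  [[0,0,0.09],[0,0,0],-1],
])

```text
time: 14.22
ee_pos: [0.5329, -0.0427, 0.0975]
eef_rot: [0.117, -3.139, -0.001]
wrist_force: [0.3, -0.8, -0.9]
grip_width: 0.0391
finger_force: 40.7
```

```bash
python3 - <<'E'
from h import *
s=readout.sense(); print(s["ee_pos"],s["joint_positions"])
zu=s["ee_pos"][2]-.025
for n in ("side","top"):
    p=viewer.grab_frame(n); cv2.imwrite(f"pics/{n}4.png",p["pixels"][100:400,150:550,::-1])
    for l in("bluecase","drawer_seat"): print(l,[(np.round(q["centre"],4),q["confidence"]) for q in viewer.place_of(p,l)][:2])
    m=hsv(p,(105,120,40),(130,255,255)); k,lab,st,c=cv2.connectedComponentsWithStats(m.astype(np.uint8))
    for i in range(1,k):
        if st[i,4]>40: print(st[i].tolist(),rect(p,lab==i,zu+.032))
go(.533,-.0432,.045,94.2)
E
```

```text
[ 0.53293578 -0.04273462  0.0975007 ] [ 0.6625323   0.59420649 -0.81524073  1.93459554  0.56739129  0.85847727
  1.19132459]
bluecase [(array([ 0.5333, -0.0426,  0.073 ]), 0.62), (array([0.4601, 0.185 , 0.0035]), 0.37)]
drawer_seat []
[391, 237, 18, 26, 342] (array([ 669.2, -128.4]), array([82.9, 27.7]), 33.4)
[294, 252, 25, 25, 384] (array([524.7, -48. ]), array([61.5, 45.3]), 4.8)
bluecase [(array([0.6672, 0.061 , 0.0842]), 0.16)]
drawer_seat []
[378, 210, 11, 14, 136] (array([ 661.3, -138.2]), array([20.8, 26.9]), 88.6)
shift [0.0, 0.0006, 0.0531] turn [-0.0002, 0.0004, -0.0001]
```

View pics/side4.png

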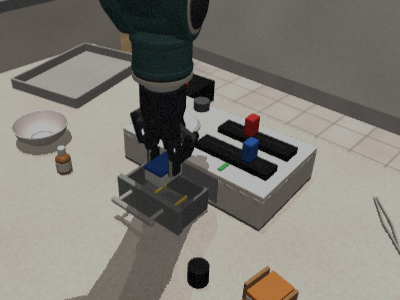

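The case hangs over the drawer at crop pixel (157,163), lengthwise. Its place (0.533, -0.043) matches the seat.

Call:
step_arm([
  [[0,0.0005,0.02],[0,0,0],-1],
  [[0,0.0005,0.035],[0,0,0],-1],
  [[0,0.0005,0.045],[0,0,0],-1],
  [[0,0.0005,0.051],[0,0,0],-1],
  [[0,0.0005,0.055],[0,0,0],-1],
  [[0,0.0005,0.057],[0,0,0],-1],
  [[0,0.0005,0.057],[0,0,0],-1],
])

```text
time: 15.4
ee_pos: [0.5326, -0.0431, 0.0404]
eef_rot: [-0.115, 3.139, 0.0]
wrist_force: [0.0, 0.5, -0.7]
grip_width: 0.039
finger_force: 40.9
```

Call:
step_arm([
  [[0,0,0.001],[0,0,0],-1],
  [[0,0,0.002],[0,0,0],-1],
  [[0,0,0.003],[0,0,0],-1],
  [[0,0,0.003],[0,0,0],-1],
])

```text
time: 15.9
ee_pos: [0.5334, -0.0431, 0.038]
eef_rot: [-0.115, 3.138, -0.0]
wrist_force: [0.3, -1.1, 8.8]
grip_width: 0.0395
finger_force: 42.1
```

Call:
step_arm([
  [[0,0,0],[0,0,0],0.2],
  [[0,0,0],[0,0,0],0.5],
  [[0,0,0],[0,0,0],0.6],
  [[0,0,0],[0,0,0],0.6],
  [[0,0,-0.02],[0,0,0],0.6],
  [[0,0,-0.06],[0,0,0],0.6],
  [[0,0,-0.12],[0,0,0],0.6],
  [[0,0,-0.14],[0,0,0],0.6],
  [[0,0,-0.14],[0,0,0],0.6],
])

```text
time: 17.02
ee_pos: [0.5331, -0.0433, 0.1791]
eef_rot: [-0.114, 3.137, -0.002]
wrist_force: [-0.9, -0.5, -1.5]
grip_width: 0.0684
finger_force: 0.0
```

```bash
python3 - <<'E'
from h import *
for n in ("side","top"):
    p=viewer.grab_frame(n); cv2.imwrite(f"pics/{n}5.png",p["pixels"][150:350,230:430,::-1])
    for l in("bluecase","drawer_seat","drawer_handle"): print(l,[(np.round(q["centre"],4),q["confidence"]) for q in viewer.place_of(p,l)][:2])
    m=hsv(p,(105,120,40),(130,255,255)); k,lab,st,c=cv2.connectedComponentsWithStats(m.astype(np.uint8))
    for i in range(1,k):
        if st[i,4]>40: print(st[i].tolist(),rect(p,lab==i,.045))
p=cv2.imread("pics/side5.png"); cv2.imwrite("pics/side5b.png",cv2.resize(p,(600,600),interpolation=2))
E
```

```text
bluecase [(array([ 0.5368, -0.0474,  0.0144]), 0.66)]
drawer_seat [(array([ 0.5348, -0.0469,  0.0163]), 0.84)]
drawer_handle [(array([ 0.4543, -0.0486,  0.0455]), 0.78)]
[391, 237, 18, 26, 341] (array([743.3, -80.5]), array([93.8, 31.4]), 32.9)
[300, 277, 32, 22, 409] (array([534.9, -46.8]), array([48.6, 44.6]), 3.9)
bluecase []
drawer_seat []
drawer_handle []
[378, 209, 12, 15, 139] (array([ 669.3, -147.3]), array([30. , 22.6]), 6.0)
```

View pics/side5b.png

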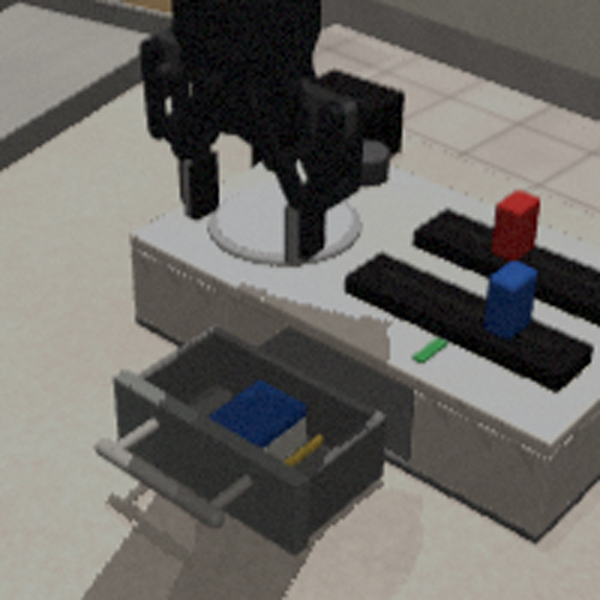

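The case lies flat in the drawer, parallel to the yellow ribs (lid at 260,412 in the enlarged crop). It matches the seat to about 2 mm. Next I push the drawer shut with closed fingers on the bar handle.

```bash
python3 - <<'E'
from h import *
go(.402,-.053,.179,94.2)
E
```

```text
shift [0.1307, -0.0005, -0.0022] turn [0.0002, -0.0003, 0.0001]
```

Call:
step_arm([
  [[0.05,0,0],[0,0,0],-1],
  [[0.1,0,0],[0,0,0],-1],
  [[0.13,0,0],[0,0,0],-1],
  [[0.13,0,0],[0,0,0],-1],
  [[0.13,0,0.05],[0,0,0],-1],
  [[0.13,0,0.1],[0,0,0],-1],
  [[0.13,0,0.13],[0,0,0],-1],
  [[0.13,0,0.133],[0,0,0],-1],
  [[0.13,0,0.133],[0,0,0],-1],
])

```text
time: 18.55
ee_pos: [0.4036, -0.0522, 0.0449]
eef_rot: [-0.116, 3.139, 0.0]
wrist_force: [0.2, -0.3, 1.6]
grip_width: 0.0001
finger_force: 0.0
```

Call:
step_arm([
  [[-0.012,0,0],[0,0,0],-1],
  [[-0.022,0,0],[0,0,0],-1],
  [[-0.03,0,0],[0,0,0],-1],
  [[-0.037,0,0],[0,0,0],-1],
  [[-0.045,0,0],[0,0,0],-1],
  [[-0.053,0,0],[0,0,0],-1],
  [[-0.061,0,0],[0,0,0],-1],
  [[-0.069,0,0],[0,0,0],-1],
])

```text
time: 19.55
ee_pos: [0.4722, -0.0476, 0.0442]
eef_rot: [0.115, -3.139, -0.0]
wrist_force: [-0.2, -1.2, 0.2]
grip_width: 0.0004
finger_force: 0.7
```

```bash
python3 - <<'E'
from h import *
p=viewer.grab_frame("side"); 
for l in("bluecase","drawer_seat","drawer_handle"): print(l,[(np.round(q["centre"],4),q["confidence"]) for q in viewer.place_of(p,l)][:2])
cv2.imwrite("pics/side6.png",cv2.resize(p["pixels"][200:360,220:420,::-1],(750,600),interpolation=2))
E
```

```text
bluecase [(array([ 0.5683, -0.042 ,  0.0166]), 0.89)]
drawer_seat [(array([ 0.5716, -0.0434,  0.0177]), 0.89)]
drawer_handle [(array([ 0.4897, -0.0442,  0.0431]), 0.95)]
```

View pics/side6.png

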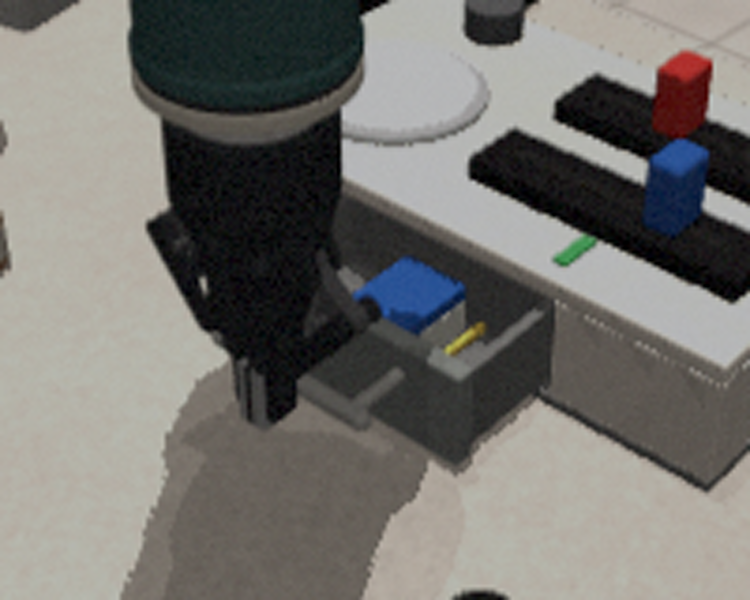

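The drawer has moved in about 38 mm, with the case still seated (lid at 410,290 in the crop).

Call:
step_arm([
  [[-0.01,0,0],[0,0,0],-1],
  [[-0.02,0,0],[0,0,0],-1],
  [[-0.03,0,0],[0,0,0],-1],
  [[-0.038,0,0],[0,0,0],-1],
  [[-0.044,0,0],[0,0,0],-1],
  [[-0.048,0,0],[0,0,0],-1],
  [[-0.052,0,0],[0,0,0],-1],
  [[-0.052,0,0],[0,0,0],-1],
])

```text
time: 20.75
ee_pos: [0.5238, -0.0436, 0.0443]
eef_rot: [-0.115, 3.139, 0.001]
wrist_force: [0.3, -0.6, 0.1]
grip_width: 0.0002
finger_force: 0.0
```

Call:
step_arm([
  [[-0.003,0,0],[0,0,0],-1],
  [[-0.006,0,0],[0,0,0],-1],
])

```text
time: 21.0
ee_pos: [0.5296, -0.0432, 0.0443]
eef_rot: [0.115, -3.139, -0.0]
wrist_force: [-1.9, 0.3, 0.5]
grip_width: 0.0002
finger_force: 0.6
```

Call:
step_arm([
  [[-0.003,0,0],[0,0,0],-1],
  [[-0.005,0,0],[0,0,0],-1],
])

```text
time: 21.25
ee_pos: [0.5347, -0.0429, 0.0443]
eef_rot: [0.115, -3.139, -0.0]
wrist_force: [-1.8, 0.1, 0.9]
grip_width: 0.0001
finger_force: 0.6
```

Call:
step_arm([
  [[-0.002,0,0],[0,0,0],-1],
  [[-0.004,0,0],[0,0,0],-1],
])

```text
time: 21.5
ee_pos: [0.5386, -0.0426, 0.0443]
eef_rot: [0.115, -3.139, -0.0]
wrist_force: [-1.0, 0.5, 0.6]
grip_width: -0.0001
finger_force: 0.6
```

Call:
step_arm([
  [[-0.002,0,0],[0,0,0],-1],
  [[-0.004,0,0],[0,0,0],-1],
])

```text
time: 21.75
ee_pos: [0.5421, -0.0423, 0.0441]
eef_rot: [0.115, -3.138, 0.0]
wrist_force: [-13.7, 0.1, 7.5]
grip_width: 0.0003
finger_force: 6.2
```

```bash
python3 - <<'E'
from h import *
p=viewer.grab_frame("side"); 
for l in("lightbase","drawer_handle"): print(l,[(np.round(q["centre"],4),q["confidence"]) for q in viewer.place_of(p,l)][:2])
E
```

```text
lightbase []
drawer_handle [(array([ 0.5601, -0.0405,  0.0447]), 0.82)]
```

The force rises to 14 N and the handle stands 133 mm from the base centre, so the drawer is shut. I'll press 1 mm more, back off and rise.

Call:
step_arm([
  [[-0.001,0,0],[0,0,0],-1],
  [[-0.001,0,0],[0,0,0],-1],
  [[0.015,0,0],[0,0,0],-1],
  [[0.04,0,0],[0,0,0],-1],
  [[0.04,0,-0.05],[0,0,0],-1],
  [[0.04,0,-0.11],[0,0,0],-1],
  [[0.04,0,-0.16],[0,0,0],-1],
  [[0.04,0,-0.16],[0,0,0],-1],
])

```text
time: 22.9
ee_pos: [0.5043, -0.0455, 0.2076]
eef_rot: [-0.114, 3.134, -0.003]
wrist_force: [0.4, 0.0, 0.4]
grip_width: -0.0001
finger_force: 0.0
```

```bash
python3 - <<'E'
from h import *
for n in("top","side"):
    p=viewer.grab_frame(n); cv2.imwrite(f"pics/{n}7.png",p["pixels"][:,:,::-1])
    for l in("dimmer_top","mark","lightbase","drawer_handle"): print(l,[(np.round(q["centre"],4),q["confidence"]) for q in viewer.place_of(p,l)][:1])
    for l,z,lo,hi in (("blue",.132,(105,120,40),(130,255,255)),("green",.08,(50,100,40),(75,255,255))):
        m=hsv(p,lo,hi); k,lab,s,c=cv2.connectedComponentsWithStats(m.astype(np.uint8))
        for i in range(1,k):
            if s[i,4]>12 and s[i,4]<400: print(l,s[i].tolist(),rect(p,lab==i,z))
E
```

```text
dimmer_top [(array([ 0.6593, -0.1375,  0.1315]), 0.47)]
mark [(array([0.6677, 0.0609, 0.0835]), 0.75)]
lightbase [(array([ 0.6933, -0.0322,  0.0042]), 0.88)]
drawer_handle [(array([ 0.5602, -0.0437,  0.0398]), 0.47)]
blue [378, 209, 11, 15, 138] (array([ 659. , -134.5]), array([20.2, 28.3]), 88.6)
green [366, 231, 4, 12, 37] (array([ 622.9, -107.2]), array([ 6.3, 23.1]), 88.1)
green [541, 288, 74, 83, 304] (array([ 386.3, -528.9]), array([227.8, 110.8]), 48.9)
dimmer_top [(array([ 0.6598, -0.134 ,  0.1345]), 0.91)]
mark []
lightbase [(array([ 0.693 , -0.0335,  0.001 ]), 0.97)]
drawer_handle [(array([ 0.5577, -0.0424,  0.0451]), 0.89)]
blue [392, 237, 17, 26, 340] (array([ 635. , -150.6]), array([77.9, 26.1]), 33.4)
green [368, 263, 11, 8, 36] (array([ 619.5, -107.7]), array([26.9,  7.2]), 2.9)
```

```bash
python3 - <<'E'
from h import *
print(readout.sense()["joint_positions"])
go(.6595,-.135,.2,94.2)
E
```

```text
[ 0.82469981  0.39977656 -0.96590078  1.9274123   0.38603618  1.013947
  1.33018887]
shift [-0.15, -0.1012, 0.0037] turn [0.0002, -0.0002, 0.0001]
```

Call:
step_arm([
  [[-0.04,-0.03,0],[0,0,0],0.2],
  [[-0.08,-0.055,0],[0,0,0],0.2],
  [[-0.12,-0.08,0],[0,0,0],0.2],
  [[-0.15,-0.101,0],[0,0,0],0.2],
  [[-0.15,-0.101,0],[0,0,0],0.2],
  [[-0.15,-0.101,0.003],[0,0,0],0.2],
], grip_force=20)

```text
time: 24.15
ee_pos: [0.6593, -0.1343, 0.2009]
eef_rot: [0.116, -3.139, -0.001]
wrist_force: [0.2, 0.2, -0.2]
grip_width: 0.0511
finger_force: 0.0
```

```bash
python3 - <<'E'
from h import *
print(readout.sense()["joint_positions"])
go(.6595,-.135,.122,94.2)
p=viewer.grab_frame("side");cv2.imwrite("pics/s8.png",cv2.resize(p["pixels"][150:330,300:500,::-1],(666,600),interpolation=2))
E
```

```text
[ 0.7011066   0.68739588 -0.83666902  1.50315207  0.53154591  1.19009837
  1.42221488]
shift [-0.0002, -0.0007, 0.0789] turn [0.0002, -0.0001, 0.0002]
```

View pics/s8.png

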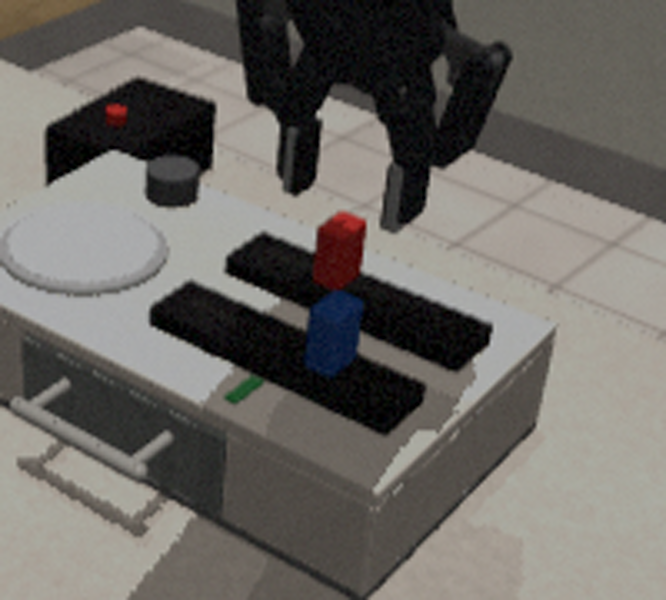

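The drawer is flush, and the open fingers hang over the blue grip at crop pixel (333,335). I'll descend and close on it.

Call:
step_arm([
  [[0,-0.0005,0.04],[0,0,0],0.2],
  [[0,-0.0005,0.07],[0,0,0],0.2],
  [[0,-0.0005,0.079],[0,0,0],0.2],
  [[0,-0.0005,0.079],[0,0,0],0.2],
  [[0,-0.0005,0.079],[0,0,0],-0.3],
  [[0,-0.0005,0.079],[0,0,0],-1],
  [[0,-0.0005,0.079],[0,0,0],-1],
  [[0,-0.0005,0.079],[0,0,0],-1],
  [[0,-0.0005,0.079],[0,0,0],-1],
])

```text
time: 25.32
ee_pos: [0.6601, -0.1355, 0.1235]
eef_rot: [-0.115, 3.138, -0.001]
wrist_force: [-1.1, 0.5, 7.2]
grip_width: 0.0194
finger_force: 24.1
```

```bash
python3 - <<'E'
from h import *
s=readout.sense(); p=viewer.grab_frame("side")
print([(np.round(q["centre"],4),q["confidence"]) for q in viewer.place_of(p,"dimmer_top")][:1])
y=np.array([-.0732,.9973]); print((np.array([.6212,-.1073])-s["ee_pos"][:2])@y)
E
```

```text
[(array([ 0.6606, -0.1372,  0.1332]), 0.63)]
0.03097884855265577
```

Call:
step_arm([
  [[0,0.008,0],[0,0,0],-1],
  [[0,0.016,0],[0,0,0],-1],
  [[0,0.024,0],[0,0,0],-1],
  [[0,0.031,0],[0,0,0],-1],
  [[0,0.031,0],[0,0,0],-1],
  [[0,0.031,0],[0,0,0],-1],
])

```text
time: 26.18
ee_pos: [0.658, -0.1044, 0.1235]
eef_rot: [-0.115, 3.138, 0.0]
wrist_force: [-0.8, 1.5, 9.0]
grip_width: 0.0195
finger_force: 24.4
```

Call:
step_arm([
  [[0,0,0],[0,0,0],-0.2],
  [[0,0,0],[0,0,0],0.2],
  [[0,0,0],[0,0,0],0.2],
  [[0,0,-0.02],[0,0,0],0.2],
  [[0,0,-0.07],[0,0,0],0.2],
  [[0,0,-0.12],[0,0,0],0.2],
  [[0.06,0,-0.15],[0,0,0],0.2],
  [[0.12,0,-0.15],[0,0,0],0.2],
  [[0.15,0,-0.15],[0,0,0],0.2],
  [[0.15,0,-0.15],[0,0,0],0.2],
])

```text
time: 27.42
ee_pos: [0.5063, -0.1161, 0.2738]
eef_rot: [-0.113, 3.139, -0.005]
wrist_force: [0.2, -1.4, -0.7]
grip_width: 0.0509
finger_force: 0.0
```

```bash
python3 - <<'E'
from h import *
y=np.array([-.0732,.9973])
for n in("top","side"):
    p=viewer.grab_frame(n); K,D,R,t=[np.array(p[k]) for k in("K","D","R","t")]
    if n=="side":cv2.imwrite("pics/s9.png",cv2.resize(p["pixels"][180:360,220:420,::-1],(666,600),interpolation=2))
    for l in("dimmer_top","lightbase","drawer_handle"): print(l,[(np.round(q["centre"],4),q["confidence"]) for q in viewer.place_of(p,l)][:1])
    hits={}
    for l,lo,hi in (("blue",(105,120,40),(130,255,255)),("green",(50,100,40),(75,255,255))):
        m=hsv(p,lo,hi); k,lab,s,c=cv2.connectedComponentsWithStats(m.astype(np.uint8))
        for i in range(1,k):
            if 12<s[i,4]<400:
                print(l,s[i].tolist(),c[i],rect(p,lab==i,.112 if l=="blue" and n=="side" else .132 if l=="blue" else .08))
s=readout.sense();print(s["time"],s["ee_pos"])
E
```

```text
dimmer_top [(array([ 0.659 , -0.1061,  0.1313]), 0.64)]
lightbase [(array([ 0.6939, -0.0317,  0.0018]), 0.76)]
drawer_handle [(array([ 0.5577, -0.047 ,  0.0409]), 0.97)]
blue [363, 211, 11, 14, 140] [368.2        217.44285714] (array([ 656.7, -104.1]), array([20.2, 26.2]), 88.6)
green [366, 231, 4, 12, 37] [367.32432432 237.        ] (array([ 622.9, -107.2]), array([ 6.3, 23.1]), 88.1)
green [541, 288, 74, 83, 311] [569.41800643 345.70418006] (array([ 386.9, -529. ]), array([227.9, 111.3]), 48.5)
dimmer_top [(array([ 0.6586, -0.1034,  0.1326]), 0.67)]
lightbase [(array([ 0.6881, -0.0296,  0.004 ]), 0.95)]
drawer_handle [(array([ 0.5589, -0.0433,  0.0448]), 0.87)]
blue [378, 231, 17, 25, 329] [385.48632219 242.75987842] (array([ 657.9, -103. ]), array([82.2, 27.7]), 33.2)
green [368, 263, 11, 8, 37] [372.97297297 266.35135135] (array([ 619.5, -107.7]), array([26.9,  7.2]), 2.9)
27.825 [ 0.5081619  -0.11518213  0.27216089]
```

View pics/s9.png

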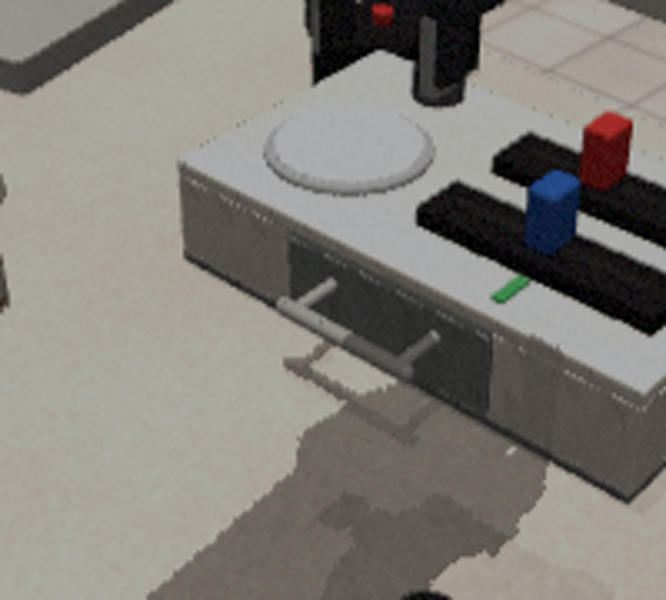

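The drawer is flush and the blue grip (552,215) lines up with the green mark (510,290) along the base's x. The measured offset is about 0 to 1 mm, and the arm is clear of everything.

```bash
python3 -c "
from station import env
print(env.close_job())"
```

```text
the job is handed in; nothing more can be done
None
```

The job is handed in, with no verdict returned: the blue-lidded case was set flat between the ribs within about 2 mm of the seat, the drawer is pushed shut, and the blue grip measures within about 1 mm of the green mark.

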